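# Load the drying lift and hold it at its top stop

### The arm

A 6-joint arm with a two-finger parallel gripper is mounted at the origin on a cart in front of the work surface, level with it; the furniture and walls round the work are solid. World frame = base frame: x ahead of the robot, y to its left, z up, the work surface at z = 0. Lengths are in m, angles in rad, forces in N, time in s.
With the tool pointing down it reaches from about 0.25 to 0.8 m from the base axis. Payload 8.5 kg.
Tool frame: the origin (TCP) lies between the finger pads; the fingertips stand 19 mm ahead of it and the grasp point (between the pads) is the TCP; z points along the fingers, y is the line along which they close (so a half turn about z gives the same grasp; the last joint's range is limited). The gripper opens to 85 mm and grips with 20 to 120 N. Pads are 22 mm wide; open, the fingers measure 114 mm over their backs; the gripper's body (76 mm by 85 mm) begins 54 mm behind the grasp point. The pads swing forward as they close: fully open they stand 13 mm farther back than shut.
Start: joints at [-1.209, 0.238, -0.013, 1.319, 0, 1.571], TCP at [0.186, -0.491, 0.25] pointing down, gripper open.
Joint ranges: [-2.66, 2.66], [-1.03, 1.9], [-1.14, 1.46], [-1.82, 2.27], [-1.45, 1.34], [-3.14, 3.14]. Speed limits (rad/s): [2.22, 2.22, 2.79, 3.14, 3.14, 3.14].

### API

Orientations are given as a rotation vector (axis times angle).
In Python, from plant import arm, optics, models gives the robot as it stands.
- The arm moves only by the tool send_rows, never from a script. Its argument "targets" is one flat list of numbers, 5 for each row, row after row: the finger opening in mm, from 0 to 85.4, then the shift along the tool's x, y, z scaled (see below), then the turn about the tool's z scaled (see below). In form: [claw, x, y, z, spin, claw, x, y, z, spin, ...]. A call has 1 to 5 rows; each row shifts and turns the commanded pose from where the row before left it, along the tool's axes as they then stand; what a row does not reach is not made up. The controller multiplies each number of a shift by 0.03 m and each number of a turn by 6 degrees. A row lasts 1/10 s, in which the tool goes at most 50 mm and 8.59 degrees, less where a joint would pass 70% of its speed; a pose out of reach is approached as far as the arm can. A call with a number of a shift or a turn outside -1 to 1 is refused whole. A call with a gripper value outside its range is refused whole. The fingers move at their own pace and stop on an object; "squeeze" is the grip in N (left out, the last holds). Time passes only in rows, so rows that do not move let the fingers close. It gives the time, the measured TCP pose, the force, the opening and the grip force at its end, in the units of the state.
- arm.sense(): the state, without advancing time (a new reading comes with each control period).
- optics.get_image(name): name is "scene" or "top"; returns a dict with "pixels" (420x560x3 uint8, blue, green, red), "intrinsics" (3x3 intrinsics, pixels), "R" (3x3) and "t" (3): a world point X has camera coordinates R X + t. Camera axes: x right, y down, z forward; pixel columns grow to the right and rows downward; lengths in m; the calibration is good to about 2 mm. A picture is of the moment at which its call begins. There is no depth.
- arm.job_done(): hands the job in; it is judged then, once.
Trained networks look in a picture, given as the dict that the camera call returned (one of the last four; its "shot" number tells which), for a name from the list of things; names that differ only in an ending like _2 or _b are one class to them, and where a whole thing is asked for, a point or a joint stands for the part that bears it (a point fixed in the world has none). Each returns a list of dicts, best first, with "conf" (0 to 1); they miss things now and then, are a little off and sometimes report something else, mostly with a low value. They report only what shows in the picture. A call takes as long as a camera call. They do not tell look-alikes from the thing itself.
- models.look_for(picture, thing): "at" ([x, y, z] in m, in the coordinates of the camera as it stood for that picture, good to about 4 mm: the middle of the surface that is visible of it).
- models.outline_of(picture, thing): "mask" (420x560 bool, what is visible of it).
- models.landmark_of(picture, thing): "at" ([x, y, z] in m, in the coordinates of the camera as it stood for that picture, good to about 4 mm: a listed point, or the origin of a listed thing).
The state is a dict: "time_s": time; "joint_positions": joint angles; "qvel": joint speeds; "joint_torque": joint torques, N m; "ee_pos": TCP position; "orientation": TCP orientation; "ft_force": force on the tool from outside, world axes, zero at the start; "ft_torque": the same for the moment, N m; "width": finger opening in m; "finger_force": force on a finger pad.
Only numpy, scipy, OpenCV 4.12 (cv2) and the standard library are available. Lean on these libraries where they do the work, as an engineer would, in place of code of your own. Each camera call takes 0.05 s, during which the arm holds its last target. There are 200 camera calls.

### The job

Pour all six ceramic balls from the scoop into the basket of the drying lift, and set the scoop back upright on the worktop, clear of the lift, leaving the tape, dish and stopper where they are. Then squeeze the button in the lift's bar grip and, keeping hold, pull the telescoping lift up past its first stop to its second, topmost stop. Finish while still gripping it there with the button squeezed and the loaded basket fully up: do not let go.

Things in the scene. Friction and masses are not known exactly. Their poses are not given: they have to be found in the camera images.
- lift: Drying lift screwed to the worktop: base plate 110 x 130 x 12 mm, upright telescoping column (outer tube with a 41 mm collar up to z 108 mm, middle tube, top stage). Origin: column axis, worktop height; z up, -x the button side, +y towards the basket. The top stage carries the bar grip and, on a flat arm 14 mm wide at z 119 mm, the basket. Latched down unless the button is in 5 mm.
- lift_grip (a point): Centre of the grey bar grip on the column's head (84 mm along lift y, 36 along x, 30 high), rising with it: z 150 mm when down, 210 at the first stop, 270 at the second. Fingers from above closing along lift x here squeeze the button (-x face) against the plain +x face: 43 mm wide with the button out, 37 in. Below the bar only the column is between the fingers.
- lift_button (a joint): Black squeeze button in the middle of the bar grip's -x face, 30 mm wide, 20 high, 7 mm proud; m, 0 out, 0.006 fully in (1 mm proud). Spring: 3 N to start, 7 N fully in (grip with 20 N or more); springs out when let go. It rises with the grip; keep it squeezed while pulling.
- lift_top (a joint): Travel of the top stage out of the middle tube; m, 0 down, 0.06 = first stop. About 5 N upward lifts it, loaded. It comes out before the middle tube does.
- lift_mid (a joint): Travel of the middle tube out of the outer tube; m, 0 down, 0.06 = second stop: both joints then read 0.06 and the lift is hard against its end. Beyond the first stop a return spring adds to the pull: 11 to 13 N in all. Let go, the lift sinks back by itself to within 20 mm of the bottom.
- basket_in (a point): Centre of the inner floor of the basket, a round plain aluminium bowl with solid walls, inner radius 41 mm at the floor and 54 mm at the rim. 145 mm along lift +y from the column axis; z 76 mm when down.
- basket_rim (a point): Centre of the basket's mouth, 49 mm above its inner floor (z 125 mm when down); outer radius 58 mm.
- scoop: Aluminium scoop, about 0.16 kg, with six balls. Origin: underside, below the grip point; z up; pouring lip towards -x. Flat floor x -35 to +46 mm, 3 mm thick, then a ramp rising at 28 degrees to the lip; side walls 34 mm high at y +-32 mm, x -72 to +48 mm (67 mm wide outside); closed back, front open above the lip. Tipped lip down by 45 to 60 degrees the balls roll out.
- scoop_grip (a point): Grip point in the scoop's overhead handle, 81 mm above its underside: black bar along scoop x (-31 to +56 mm), 18 mm wide along y, 18 mm high, free space below it (balls' tops 51 mm under its underside); carried by a post at the back (x +50 mm). Fingers from above close along scoop y.
- scoop_lip (a point): Middle of the scoop's pouring edge: 72 mm ahead (-x) of the grip point, 22 mm above the underside.
- ball_0_center (a point): Centre of a white ceramic ball, 18 mm in diameter, 20 g; starts in the scoop. It rolls freely.
- ball_1_center (a point): Centre of a white ceramic ball, 18 mm in diameter, 20 g; starts in the scoop. It rolls freely.
- ball_2_center (a point): Centre of a white ceramic ball, 18 mm in diameter, 20 g; starts in the scoop. It rolls freely.
- ball_3_center (a point): Centre of a white ceramic ball, 18 mm in diameter, 20 g; starts in the scoop. It rolls freely.
- ball_4_center (a point): Centre of a white ceramic ball, 18 mm in diameter, 20 g; starts in the scoop. It rolls freely.
- ball_5_center (a point): Centre of a white ceramic ball, 18 mm in diameter, 20 g; starts in the scoop. It rolls freely.
- tape_1: Bystander: roll of tape lying flat, 98 mm across, 25 mm high; origin under its centre. Leave it alone.
- petri_dish_1: Bystander: closed petri dish, 60 mm across, 14 mm high; origin under its centre. Leave it alone.
- stopper_1: Bystander: rubber stopper standing up, 30 mm across, 25 mm high; origin under its centre. Leave it alone.
There are look-alikes about, which are no part of the job. Leave any blue or purple look-alike of the scoop alone.

How it is judged:
By the outcome, as a careful person would: the job done as asked, in the order asked, and still so for the second after the job is handed in, while the arm keeps its last pose, push and grip.
It also fails if it takes over 67 s, if anything falls off the work surface, if the arm or the gripper's body presses on something with over 40 N, if the wrist force passes 120 N, or if a joint passes its speed limit or range.

## Working session

There is one attempt and no reset: what is moved stays moved. The work goes in short steps, Python scripts to look and compute and a tool call to move; the robot and the scene stay as the last step left them, time stands still between calls to the robot, and variables do not carry over. Pictures are saved under pics/ and viewed, at most 10 in all, crops included, and the job is handed in when it is done.

Besides the shell and the picture viewer there is one more tool, called after ">>>" in YAML: its name, and indented under it one key for each argument. send_rows: Moves the arm, as the interface text tells. Shifts and turns lie within -1 to 1; 1 stands for 0.03 m of shift or 6 degrees of turn. Its arguments: {"type":"object","properties":{"targets":{"type":"array"},"squeeze":{"type":"number"}},"required":["targets"]}

```bash
mkdir -p pics; ls; cat > h.py <<'E'
import numpy as np, cv2
from scipy.spatial.transform import Rotation as Ro
from plant import arm, optics, models
def shot(n, save=None):
    p=optics.get_image(n)
    if save: cv2.imwrite('pics/'+save, p['pixels'])
    return p
def world(p,a): return np.array(p['R']).T@(np.array(a)-np.array(p['t']))
def pix(p,X):
    c=np.array(p['R'])@np.array(X)+np.array(p['t']); u=np.array(p['intrinsics'])@c; return u[:2]/u[2]
def ray(p,u):
    R=np.array(p['R']); d=R.T@np.linalg.inv(p['intrinsics'])@[u[0],u[1],1]; return -R.T@np.array(p['t']), d
def plane(p,u,z):
    o,d=ray(p,u); return o+d*(z-o[2])/d[2]
E
python3 - <<'E'
from h import *
s=arm.sense(); print(s['ee_pos'],s['orientation'],s['width'],s['ft_force'])
P={n:shot(n,n+'0.png') for n in ('scene','top')}
for n,p in P.items():
  print(n,'cam',(-np.array(p['R']).T@p['t']).round(3))
  for t in ['lift','lift_grip','basket_rim','basket_in','scoop','scoop_grip','scoop_lip','ball_0_center','tape_1','petri_dish_1','stopper_1']:
    for d in models.landmark_of(p,t)[:8 if 'ball' in t else 4]:
      if d['conf']>.2:
        w=world(p,d['at']); print(t,round(d['conf'],2),w.round(3),pix(p,w).round())
E
```

```text
pics
[ 0.18569556 -0.49063312  0.2496735 ] [-3.08888861e+00 -5.64976127e-01  4.13186710e-04] 0.0857831644572586 [ 0.40181429 -0.04462043  0.33168131]
scene cam [-0.079  0.779  1.337]
lift 0.76 [ 0.558 -0.182 -0.003] [310. 173.]
lift 0.43 [ 0.533 -0.041  0.078] [292. 187.]
lift_grip 0.96 [ 0.561 -0.183  0.153] [310. 143.]
basket_rim 0.92 [ 0.532 -0.042  0.126] [292. 178.]
basket_rim 0.41 [0.522 0.304 0.011] [230. 272.]
basket_in 0.82 [ 0.53  -0.039  0.077] [292. 188.]
scoop 0.96 [0.364 0.212 0.001] [289. 279.]
scoop 0.92 [0.506 0.449 0.003] [202. 312.]
scoop 0.66 [ 0.528  0.293 -0.002] [231. 271.]
scoop_grip 0.97 [0.508 0.456 0.083] [196. 301.]
scoop_grip 0.78 [0.53  0.293 0.077] [228. 258.]
scoop_grip 0.74 [0.368 0.214 0.078] [287. 266.]
scoop_lip 0.66 [0.353 0.283 0.024] [277. 295.]
scoop_lip 0.56 [0.601 0.277 0.024] [216. 252.]
ball_0_center 0.49 [0.551 0.3   0.007] [224. 268.]
tape_1 0.72 [ 0.634  0.024 -0.001] [258. 200.]
petri_dish_1 0.58 [0.393 0.063 0.004] [309. 241.]
stopper_1 0.44 [ 0.431 -0.404 -0.001] [371. 151.]
stopper_1 0.4 [ 0.534 -0.042  0.127] [292. 177.]
top cam [0.
[... 170 characters left out ...]
rim 0.31 [ 0.634  0.02  -0.   ] [278. 167.]
basket_in 0.56 [ 0.533 -0.04   0.08 ] [298. 197.]
scoop 0.77 [ 0.506  0.453 -0.001] [139. 206.]
scoop 0.76 [0.532 0.289 0.003] [191. 198.]
scoop 0.76 [0.366 0.21  0.001] [215. 252.]
scoop_grip 0.77 [0.364 0.212 0.083] [212. 253.]
scoop_grip 0.7 [0.513 0.456 0.078] [130. 202.]
scoop_grip 0.63 [0.531 0.285 0.08 ] [188. 196.]
scoop_lip 0.93 [0.351 0.284 0.022] [190. 257.]
scoop_lip 0.83 [0.509 0.526 0.023] [113. 205.]
scoop_lip 0.64 [0.635 0.025 0.001] [276. 167.]
scoop_lip 0.59 [0.601 0.278 0.019] [194. 176.]
tape_1 0.56 [0.634 0.022 0.   ] [277. 167.]
petri_dish_1 0.55 [0.39  0.064 0.005] [263. 245.]
stopper_1 0.48 [ 0.431 -0.398 -0.   ] [411. 233.]
```

```bash
python3 - <<'E'
import cv2
a=cv2.imread('pics/scene0.png');b=cv2.imread('pics/top0.png')
cv2.imwrite('pics/a.png',cv2.resize(a[90:360,130:450],(800,675))[:600])
cv2.imwrite('pics/b.png',cv2.resize(b[140:300,100:300],(750,600),interpolation=cv2.INTER_CUBIC))
E
```

```text
(no output)
```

View pics/a.png

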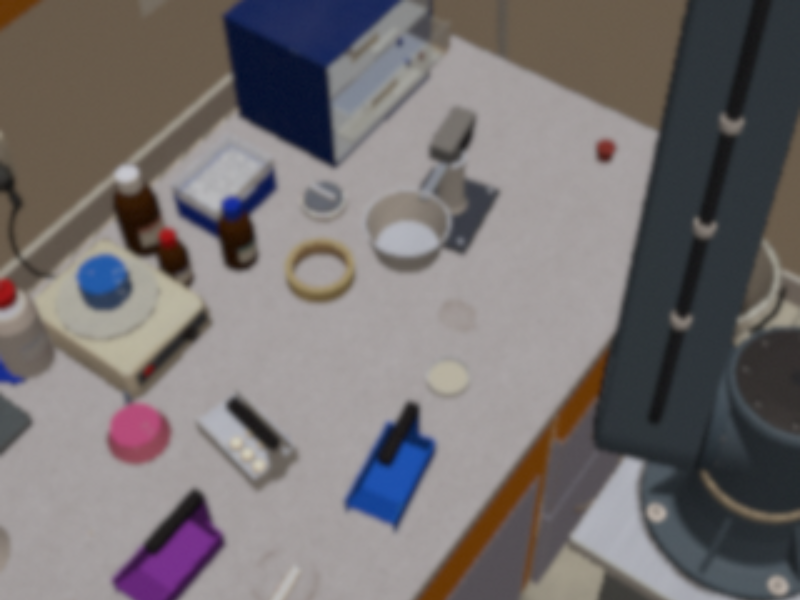

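View pics/b.png

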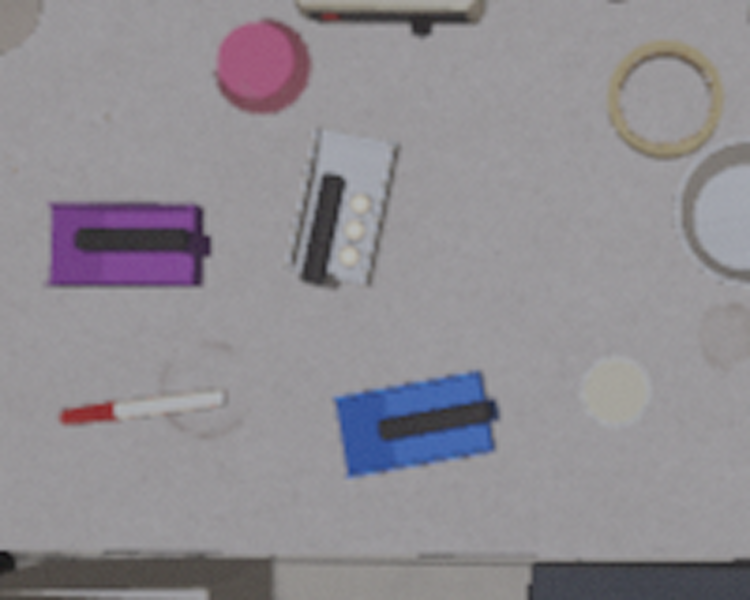

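The images show three scoops. The purple one is at scene px (196,301), the blue one at (287,266), and the silver one with white balls at (228,258), which is (188,196) in the top view. The silver one matches the description, and the close crop shows its balls and its lip towards +x. Next I refine the axis of its handle and the positions of the basket and grip.

```bash
python3 - <<'E'
from h import *
P={n:shot(n) for n in ('scene','top')}
for n,p in P.items():
  best=[m for m in models.outline_of(p,'scoop')]
  for m in best:
    M=np.array(m['mask']); ys,xs=np.nonzero(M)
    u0=pix(p,[.531,.288,.05])
    if abs(xs.mean()-u0[0])+abs(ys.mean()-u0[1])<20:
      g=p['pixels'].max(axis=2); D=M&(g<75)
      ys,xs=np.nonzero(D)
      W=np.array([plane(p,(x,y),.088)[:2] for x,y in zip(xs,ys)])
      c,sz,a=cv2.minAreaRect((W*1000).astype(np.float32))
      print(n,m['conf'],len(xs),np.round(c),np.round(sz),round(a,1),'mean',W.mean(0).round(4),'pca',np.degrees(np.arctan2(*np.linalg.svd(W-W.mean(0))[2][0][::-1])).round(1))
      break
# basket rim ellipse
  for t in ('lift_grip','basket_rim'):
    L=[world(p,models.landmark_of(p,t)[0]['at']).round(4)]; print(n,t,L, pix(p,L[0]).round(1))
# triangulate from both views
def tri(ua,ub):
  A=[];b=[]
  for p,u in ((P['scene'],ua),(P['top'],ub)):
    o,d=ray(p,u); d/=np.linalg.norm(d); m=np.eye(3)-np.outer(d,d); A.append(m); b.append(m@o)
  return np.linalg.lstsq(np.vstack(A),np.hstack(b),rcond=None)[0].round(4)
near={'scoop_grip':[.531,.288,.08],'scoop_lip':[.601,.278,.02],'basket_rim':[.532,-.042,.125],'lift_grip':[.56,-.183,.15]}
for t,x in near.items():
  us=[]
  for n,p in P.items():
    c=min(models.landmark_of(p,t),key=lambda d:np.linalg.norm(world(p,d['at'])-x)); us.append(pix(p,world(p,c['at'])))
  print('tri',t,tri(*us))
E
```

```text
scene 0.79 144 [514. 295.] [17. 88.] 79.0 mean [0.5116 0.2947] pca 168.9
scene lift_grip [array([ 0.5616, -0.1831,  0.1502])] [309.7 143.1]
scene basket_rim [array([ 0.5316, -0.0452,  0.1259])] [293.1 177.1]
top 0.79 161 [518. 290.] [17. 84.] 80.1 mean [0.5172 0.2905] pca 170.1
top lift_grip [array([ 0.561 , -0.1818,  0.1518])] [349.6 185.5]
top basket_rim [array([ 0.5322, -0.0401,  0.1256])] [298.7 196. ]
tri scoop_grip [0.5329 0.2867 0.0745]
tri scoop_lip [0.6017 0.2755 0.0164]
tri basket_rim [ 0.5303 -0.0407  0.1312]
tri lift_grip [ 0.561  -0.1819  0.1515]
```

>>> send_rows:
  targets: [85,1,-1,0,0,85,1,-1,0,0,85,1,-1,0,0,85,1,-1,0,0,85,1,-1,0,0]
  squeeze: 30

```text
time_s: 2.5
ee_pos: [0.2733, -0.2961, 0.2504]
orientation: [3.09, 0.564, 0.001]
ft_force: [1.7, 1.1, 0.7]
width: 0.085
finger_force: 0.0
```

>>> send_rows:
  targets: [85,1,-1,0,0,85,1,-1,0,0,85,1,-1,0,0,85,1,-1,0,0,85,1,-1,0,0]

```text
time_s: 3.0
ee_pos: [0.3606, -0.1026, 0.2506]
orientation: [3.09, 0.565, 0.001]
ft_force: [1.0, -0.4, -0.1]
width: 0.0847
finger_force: 0.0
```

>>> send_rows:
  targets: [85,1,-1,0,0,85,1,-1,0,0,85,1,-1,0,0,85,1,-1,0,0,85,1,-1,0,0]

```text
time_s: 3.5
ee_pos: [0.4478, 0.0911, 0.2505]
orientation: [3.09, 0.566, 0.001]
ft_force: [0.6, -0.5, 0.3]
width: 0.0849
finger_force: 0.0
```

>>> send_rows:
  targets: [85,1,-1,0,0,85,1,-1,0,0,85,1,-1,0,0,85,1,-1,0,0,85,0,0,0,0]

```text
time_s: 4.0
ee_pos: [0.5269, 0.2269, 0.2494]
orientation: [-3.062, -0.618, 0.005]
ft_force: [-0.2, 0.4, -0.2]
width: 0.0851
finger_force: 0.0
```

```bash
python3 - <<'E'
from h import *
s=arm.sense(); print(s['ee_pos'],s['orientation'],np.round(s['joint_positions'],3),np.round(s['qvel'],3))
R=Ro.from_rotvec(s['orientation']).as_matrix(); print(R.round(3))
E
```

```text
[0.52689843 0.22687859 0.24937988] [-3.06190823 -0.61823805  0.00527958] [0.397 0.323 0.103 1.351 0.018 3.141] [-0.03  -0.052 -0.075  0.018 -0.021  0.003]
[[ 0.922  0.388 -0.007]
 [ 0.388 -0.922  0.017]
 [ 0.    -0.018 -1.   ]]
```

>>> send_rows:
  targets: [85,0,0,0,-1,85,0,0,0,-1,85,0,0,0,-1,85,0,0,0,-1,85,0,0,0,0]

```text
time_s: 4.5
ee_pos: [0.5245, 0.2234, 0.2506]
orientation: [-2.868, -1.239, 0.0]
ft_force: [0.7, 0.1, 0.0]
width: 0.0848
finger_force: 0.0
```

```bash
python3 - <<'E'
from h import *
s=arm.sense(); print(s['ee_pos'],s['orientation'],np.round(s['joint_positions'],3),np.round(s['qvel'],3))
R=Ro.from_rotvec(s['orientation']).as_matrix(); print(R.round(3))
E
```

```text
[0.52450595 0.2233634  0.25061583] [-2.86836407e+00 -1.23858548e+00  2.51186367e-04] [0.394 0.316 0.097 1.352 0.017 2.72 ] [ 0.     0.002  0.002 -0.001  0.     0.122]
[[ 0.686  0.728 -0.007]
 [ 0.728 -0.686  0.016]
 [ 0.007 -0.016 -1.   ]]
```

>>> send_rows:
  targets: [85,0,0,0,-1,85,0,0,0,-1,85,0,0,0,-1,85,0,0,0,-1,85,0,0,0,-1]

```text
time_s: 5.0
ee_pos: [0.5246, 0.2235, 0.2506]
orientation: [-2.451, -1.938, -0.007]
ft_force: [0.3, 0.1, -0.9]
width: 0.0852
finger_force: 0.0
```

>>> send_rows:
  targets: [85,0,0,0,-1,85,0,0,0,-1,85,0,0,0,-1,85,0,0,0,-1,85,0,0,0,-1]

```text
time_s: 5.5
ee_pos: [0.5246, 0.2235, 0.2506]
orientation: [-1.867, -2.508, -0.013]
ft_force: [0.2, -0.5, 0.4]
width: 0.0851
finger_force: 0.0
```

>>> send_rows:
  targets: [85,0,0,0,-1,85,0,0,0,-1,85,0,0,0,-1,85,0,0,0,-1,85,0,0,0,-1]

```text
time_s: 6.0
ee_pos: [0.5246, 0.2235, 0.2506]
orientation: [-1.155, -2.908, -0.019]
ft_force: [-0.9, 0.4, -0.8]
width: 0.0849
finger_force: 0.0
```

>>> send_rows:
  targets: [85,0,0,0,-1,85,0,0,0,-1,85,0,0,0,-1,85,0,0,0,-1,85,0,0,0,-1]

```text
time_s: 6.5
ee_pos: [0.5246, 0.2235, 0.2506]
orientation: [-0.363, -3.112, -0.023]
ft_force: [0.6, 0.4, 0.2]
width: 0.0848
finger_force: 0.0
```

>>> send_rows:
  targets: [85,0,0,0,-0.55,85,0,0,0,0]

```text
time_s: 6.7
ee_pos: [0.5247, 0.2236, 0.2506]
orientation: [-0.278, -3.121, -0.024]
ft_force: [-0.1, 0.9, -0.0]
width: 0.0848
finger_force: 0.0
```

```bash
cat >> h.py <<'E'
def delta(X,psi=None):
    "shift units in tool axes to reach X, and spin units to bring tool y to psi deg"
    s=arm.sense(); R=Ro.from_rotvec(s['orientation']).as_matrix()
    a=np.degrees(np.arctan2(R[1,1],R[0,1])); d=R.T@(np.array(X)-s['ee_pos'])/.03
    print('t',s['time_s'],'pos',np.round(s['ee_pos'],4),'psi',a.round(2),'units',d.round(2),'spin',None if psi is None else round((a-psi)/6,2),'f',np.round(s['ft_force'],1),'w',round(s['width'],4))
E
python3 -c "
from h import *
delta([.510,.2915,.18],80); print(np.round(arm.sense()['joint_positions'],2))"
```

```text
t 6.7 pos [0.5247 0.2236 0.2506] psi 79.81 units [0.86 2.11 2.39] spin -0.03 f [-0.1  0.9 -0. ] w 0.0848
[0.39 0.32 0.1  1.35 0.02 0.57]
```

>>> send_rows:
  targets: [85,0.43,1,0.8,0,85,0.43,1,0.8,0,85,0,0.1,0.8,0,85,0,0,1,0,85,0,0,1,0]

```text
time_s: 7.2
ee_pos: [0.5094, 0.2928, 0.1189]
orientation: [-0.28, -3.121, -0.024]
ft_force: [0.2, 0.1, 0.5]
width: 0.0851
finger_force: 0.0
```

>>> send_rows:
  targets: [85,0,0,0.8,0,85,0,0,0.4,0,85,0,0,0,0]

```text
time_s: 7.5
ee_pos: [0.5085, 0.2926, 0.0824]
orientation: [-0.278, -3.119, -0.022]
ft_force: [0.3, -0.8, 0.9]
width: 0.0852
finger_force: 0.0
```

```bash
python3 -c "
from h import *
delta([.510,.2915,.081],80)
p=shot('scene');x,y=pix(p,[.52,.29,.08]).astype(int)
cv2.imwrite('pics/c.png',cv2.resize(p['pixels'][y-60:y+60,x-80:x+80],(800,600),interpolation=cv2.INTER_CUBIC))"
```

```text
t 7.5 pos [0.5085 0.2926 0.0824] psi 79.82 units [-0.06 -0.03  0.05] spin -0.03 f [ 0.3 -0.8  0.9] w 0.0852
```

View pics/c.png

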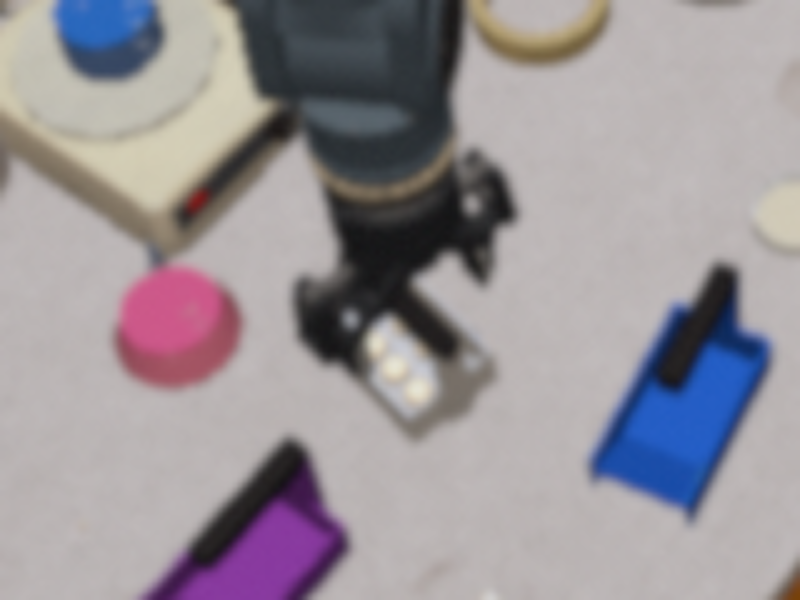

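>>> send_rows:
  targets: [0,0,0,0,0,0,0,0,0,0,0,0,0,0,0,0,0,0,0,0,0,0,0,0,0]
  squeeze: 40

```text
time_s: 8.05
ee_pos: [0.5096, 0.2934, 0.0843]
orientation: [-0.274, -3.122, -0.025]
ft_force: [-0.9, 0.2, 4.3]
width: 0.0172
finger_force: 39.3
```

>>> send_rows:
  targets: [0,0,0,0,0,0,0,0,-0.3,0,0,0,0,-0.7,0,0,0,0,-1,0,0,0,0,0,0]

```text
time_s: 8.55
ee_pos: [0.5113, 0.2931, 0.1474]
orientation: [-0.274, -3.126, -0.029]
ft_force: [0.6, 0.1, -2.2]
width: 0.0175
finger_force: 39.4
```

```bash
cat >> h.py <<'E'
def scoop(ps=('scene','top'),name=None):
    "scoop grip & lip relative to TCP"
    s=arm.sense()
    for n in ps:
        p=shot(n)
        for t in ('scoop','scoop_grip','scoop_lip'):
            L=[(round(d['conf'],2),world(p,d['at'])) for d in models.landmark_of(p,t)]
            L=[(c,(w-s['ee_pos'])) for c,w in L]
            L=[(c,w.round(3)) for c,w in L if np.linalg.norm(w)<.14]
            print(n,t,L[:2])
        if name:
            x,y=pix(p,np.array(s['ee_pos'])-[0,0,.04]).astype(int); x=max(x,60);y=max(y,45)
            cv2.imwrite(f'pics/{name}_{n}.png',cv2.resize(p['pixels'][y-45:y+45,x-60:x+60],(400,300),interpolation=cv2.INTER_CUBIC))
    if name: cv2.imwrite(f'pics/{name}.png',np.hstack([cv2.imread(f'pics/{name}_{n}.png') for n in ps]))
E
python3 -c "
from h import *
delta([.510,.2915,.15],80); scoop()"
```

```text
t 8.55 pos [0.5113 0.2931 0.1474] psi 79.96 units [ 0.04 -0.06 -0.09] spin -0.01 f [ 0.6  0.1 -2.2] w 0.0175
scene scoop [(0.63, array([ 0.022, -0.005, -0.086]))]
scene scoop_grip [(0.69, array([ 0.019, -0.003, -0.004]))]
scene scoop_lip [(0.65, array([ 0.088, -0.014, -0.062]))]
top scoop [(0.7, array([ 0.02 , -0.004, -0.084]))]
top scoop_grip [(0.84, array([ 0.022, -0.008, -0.009]))]
top scoop_lip [(0.58, array([ 0.091, -0.015, -0.067]))]
```

>>> send_rows:
  targets: [0,0,0,-1,-1,0,0,0,-1,-1,0,0,0,-1,-1,0,0,0,-1,-1,0,0,0,-1,-1]

```text
time_s: 9.45
ee_pos: [0.5105, 0.2897, 0.2944]
orientation: [0.55, -3.088, -0.026]
ft_force: [1.0, -0.0, -3.3]
width: 0.0174
finger_force: 39.7
```

>>> send_rows:
  targets: [0,0,0,0,-1,0,0,0,0,-1,0,0,0,0,-1,0,0,0,0,-1,0,0,0,0,-1]

```text
time_s: 9.95
ee_pos: [0.5107, 0.2898, 0.2931]
orientation: [1.333, -2.844, -0.027]
ft_force: [-0.1, -1.1, -3.1]
width: 0.0173
finger_force: 39.7
```

>>> send_rows:
  targets: [0,0,0,0,-1,0,0,0,0,-1,0,0,0,0,-1,0,0,0,0,-1,0,0,0,0,-1]

```text
time_s: 10.45
ee_pos: [0.5107, 0.2898, 0.2931]
orientation: [-2.021, 2.4, 0.026]
ft_force: [0.1, -0.1, -3.0]
width: 0.0175
finger_force: 39.7
```

>>> send_rows:
  targets: [0,0,0,0,-1,0,0,0,0,-1,0,0,0,0,-1,0,0,0,0,-0.5,0,0,0,0,0]

```text
time_s: 10.95
ee_pos: [0.5107, 0.2898, 0.2931]
orientation: [-2.419, 1.994, 0.025]
ft_force: [0.4, 0.8, -2.6]
width: 0.0171
finger_force: 39.7
```

```bash
python3 -c "
from h import *
delta([.550,-.121,.285],191.3-360); scoop(('top',))"
```

```text
t 10.95 pos [0.5107 0.2898 0.2931] psi -169.0 units [13.69  1.32  0.05] spin -0.05 f [ 0.4  0.8 -2.6] w 0.0171
top scoop [(0.62, array([-0.003,  0.02 , -0.081])), (0.39, array([-0.007, -0.008, -0.073]))]
top scoop_grip [(0.54, array([-0.003,  0.018, -0.004]))]
top scoop_lip []
```

>>> send_rows:
  targets: [0,0.3,0,0,0,0,0.6,0.1,0,0,0,0.8,0.1,0,0,0,0.9,0.1,0,0,0,0.9,0.1,0,0]

```text
time_s: 11.65
ee_pos: [0.5187, 0.1822, 0.292]
orientation: [-2.417, 1.995, 0.024]
ft_force: [-0.1, -0.4, -2.5]
width: 0.0173
finger_force: 39.7
```

>>> send_rows:
  targets: [0,0.9,0.1,0,0,0,0.9,0.1,0,0,0,0.9,0.1,0,0,0,0.9,0.1,0,0,0,0.9,0.1,0,0]

```text
time_s: 12.15
ee_pos: [0.5293, 0.0467, 0.2899]
orientation: [-2.416, 1.995, 0.024]
ft_force: [1.2, -0.3, -2.3]
width: 0.0175
finger_force: 39.7
```

>>> send_rows:
  targets: [0,0.9,0.1,0,0,0,0.9,0.1,0,0,0,0.9,0.1,0,0,0,0.9,0.1,0,0,0,0.8,0,0,0]

```text
time_s: 12.65
ee_pos: [0.5421, -0.0853, 0.2877]
orientation: [-2.416, 1.996, 0.024]
ft_force: [-0.2, 0.1, -2.5]
width: 0.0172
finger_force: 39.6
```

>>> send_rows:
  targets: [0,0.6,0,0,0,0,0.3,0,0,0,0,0.1,0,0,0,0,0,0,0,0,0,0,0,0,0]

```text
time_s: 13.15
ee_pos: [0.5486, -0.1117, 0.287]
orientation: [-2.418, 1.993, 0.025]
ft_force: [-0.1, 1.2, -1.7]
width: 0.0175
finger_force: 39.7
```

```bash
python3 -c "
from h import *
delta([.550,-.121,.285],191.3-360); scoop(name='d')
p=shot('scene')
for t in ('lift_grip','basket_rim'): print(t,world(p,models.landmark_of(p,t)[0]['at']).round(3),models.landmark_of(p,t)[0]['conf'])"
```

```text
t 13.15 pos [ 0.5486 -0.1117  0.287 ] psi -169.01 units [0.32 0.01 0.06] spin -0.05 f [-0.1  1.2 -1.7] w 0.0175
scene scoop [(0.58, array([-0.005,  0.024, -0.087]))]
scene scoop_grip [(0.75, array([-0.003,  0.021, -0.008]))]
scene scoop_lip [(0.75, array([-0.018,  0.094, -0.06 ]))]
top scoop [(0.64, array([-0.005,  0.024, -0.083]))]
top scoop_grip [(0.95, array([-0.002,  0.015, -0.005]))]
top scoop_lip [(0.97, array([-0.019,  0.091, -0.062]))]
lift_grip [ 0.562 -0.184  0.151] 0.67
basket_rim [ 0.531 -0.045  0.12 ] 0.91
```

View pics/d.png

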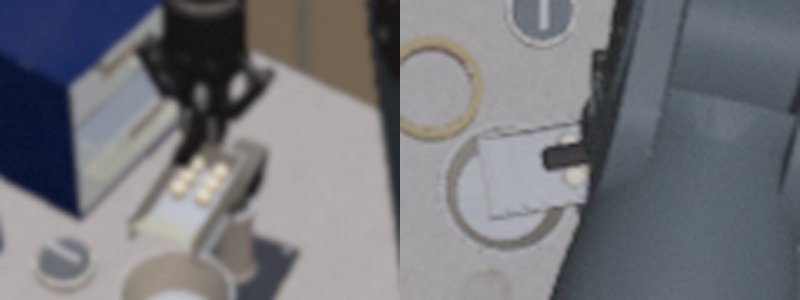

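>>> send_rows:
  targets: [0,0.2,0,0,0,0,0.2,0,0.2,0,0,0,0,0.5,0,0,0,0,0.3,0,0,0,0,0,0]
  squeeze: 25

```text
time_s: 14.3
ee_pos: [0.5502, -0.1237, 0.2551]
orientation: [-2.418, 1.995, 0.028]
ft_force: [-0.3, 0.4, -3.5]
width: 0.0168
finger_force: 39.6
```

>>> send_rows:
  targets: [0,0,0,0.1,0,0,0,0,0.1,0,0,0,0,0,0]

```text
time_s: 14.6
ee_pos: [0.5509, -0.1234, 0.2507]
orientation: [-2.417, 1.994, 0.024]
ft_force: [0.3, -0.4, -2.9]
width: 0.0175
finger_force: 39.7
```

```bash
cat >> h.py <<'E'
def lifty():
    s=arm.sense(); d=np.array(s['ee_pos'])[:2]-[.5613,-.1827]
    print('lift x,y,z mm',(1000*d@[.981,.196]).round(1),(1000*d@[-.196,.981]).round(1),round(1000*s['ee_pos'][2],1),'f',np.round(s['ft_force'],1),'tq',np.round(s['ft_torque'],2))
    for n in ('scene','top'):
        p=shot(n); w={}
        for t in ('scoop','scoop_grip','scoop_lip'):
            L=[(d['conf'],world(p,d['at'])-s['ee_pos']) for d in models.landmark_of(p,t)]
            L=[(c,v) for c,v in L if np.linalg.norm(v)<.14]
            if L: w[t]=max(L,key=lambda q:q[0])
        for t,(c,v) in w.items(): print(n,t,round(c,2),'fwd',(1000*v[:2]@[-.196,.981]).round(),'up',(1000*v[2]).round())
        if 'scoop_lip' in w:
            v=w['scoop_lip'][1]-(w['scoop_grip'][1] if 'scoop_grip' in w else 0)
            print('  tilt',(np.degrees(np.arctan2(-v[2],v[:2]@[-.196,.981]))-39.3).round(1))
E
python3 -c "
from h import *
lifty()"
```

```text
lift x,y,z mm 1.5 60.2 250.7 f [ 0.3 -0.4 -2.9] tq [-0.03 -0.03  0.04]
scene scoop 0.78 fwd 28.0 up -87.0
scene scoop_grip 0.73 fwd 21.0 up -3.0
scene scoop_lip 0.66 fwd 93.0 up -63.0
  tilt 0.5
top scoop 0.91 fwd 26.0 up -81.0
top scoop_grip 0.69 fwd 17.0 up -6.0
top scoop_lip 0.74 fwd 23.0 up -67.0
  tilt 45.5
```

>>> send_rows:
  targets: [0,0,0,0.1,0,0,0,0,0.1,0,0,0,0,0,0]
  squeeze: 20

```text
time_s: 15.3
ee_pos: [0.5521, -0.1227, 0.2489]
orientation: [-2.414, 1.99, 0.016]
ft_force: [-5.1, 5.7, 27.4]
width: 0.0173
finger_force: 44.1
```

```bash
python3 -c "
from h import *
lifty()"
```

```text
lift x,y,z mm 2.7 60.7 248.9 f [-5.1  5.7 27.4] tq [ 0.96  1.2  -0.1 ]
scene scoop 0.96 fwd 23.0 up -87.0
scene scoop_grip 0.82 fwd 21.0 up -5.0
scene scoop_lip 0.84 fwd 95.0 up -63.0
  tilt -1.8
top scoop 0.97 fwd 22.0 up -81.0
top scoop_grip 0.92 fwd 15.0 up -3.0
top scoop_lip 0.8 fwd 95.0 up -62.0
  tilt -2.9
```

>>> send_rows:
  targets: [17,0,0,-0.1,0,17,0,0,0,0,17,0,0,0,0]
  squeeze: 20

```text
time_s: 16.0
ee_pos: [0.5515, -0.1231, 0.2492]
orientation: [-2.416, 1.993, 0.021]
ft_force: [-2.0, 1.1, 11.4]
width: 0.017
finger_force: 41.9
```

```bash
python3 -c "
from h import *
lifty(); print(arm.sense()['finger_force'])"
```

```text
lift x,y,z mm 2.0 60.4 249.2 f [-2.   1.1 11.4] tq [0.43 0.44 0.  ]
scene scoop 0.66 fwd 24.0 up -87.0
scene scoop_grip 0.75 fwd 23.0 up -3.0
scene scoop_lip 0.88 fwd 96.0 up -61.0
  tilt -0.9
top scoop 0.84 fwd 23.0 up -81.0
top scoop_grip 0.96 fwd 16.0 up -3.0
top scoop_lip 0.7 fwd 95.0 up -64.0
  tilt -1.6
41.906391978263855
```

>>> send_rows:
  targets: [17.3,0,0,0,0]
  squeeze: 20

```text
time_s: 16.5
ee_pos: [0.5515, -0.1231, 0.2492]
orientation: [-2.416, 1.993, 0.021]
ft_force: [-1.4, 2.6, 11.8]
width: 0.0176
finger_force: 33.2
```

>>> send_rows:
  targets: [17.6,0,0,0,0]

```text
time_s: 16.6
ee_pos: [0.5515, -0.1231, 0.2491]
orientation: [-2.416, 1.993, 0.021]
ft_force: [-2.0, 3.5, 12.4]
width: 0.0178
finger_force: 19.7
```

>>> send_rows:
  targets: [17.6,-0.1,0,0.1,0,17.6,-0.2,0,0.1,0,17.6,-0.2,0,0.1,0]

```text
time_s: 16.9
ee_pos: [0.5485, -0.1082, 0.2403]
orientation: [-2.416, 1.993, 0.021]
ft_force: [-1.8, 2.7, 8.7]
width: 0.0174
finger_force: 21.0
```

```bash
python3 -c "
from h import *
lifty(); print(arm.sense()['finger_force'])"
```

```text
lift x,y,z mm 2.1 75.6 240.3 f [-1.8  2.7  8.7] tq [ 0.23  0.31 -0.03]
scene scoop 0.6 fwd 7.0 up -84.0
scene scoop_grip 0.73 fwd 21.0 up -8.0
scene scoop_lip 0.94 fwd 80.0 up -79.0
  tilt 10.6
top scoop 0.7 fwd 7.0 up -84.0
top scoop_grip 0.6 fwd 19.0 up -6.0
top scoop_lip 0.61 fwd 82.0 up -77.0
  tilt 9.0
21.213587522506714
```

>>> send_rows:
  targets: [17.6,-0.2,0,0.1,0,17.6,-0.2,0,0.1,0,17.6,-0.2,0,0.11,0,17.6,-0.15,0,0.12,0,17.6,0,0,0,0]

```text
time_s: 17.8
ee_pos: [0.5433, -0.0854, 0.2258]
orientation: [-2.418, 1.993, 0.026]
ft_force: [0.1, 0.7, -0.2]
width: 0.0175
finger_force: 21.1
```

```bash
python3 -c "
from h import *
lifty(); print(arm.sense()['finger_force'])"
```

```text
lift x,y,z mm 1.4 98.9 225.8 f [ 0.1  0.7 -0.2] tq [ 0.22 -0.06  0.05]
scene scoop 0.91 fwd -14.0 up -84.0
scene scoop_grip 0.88 fwd 19.0 up -14.0
scene scoop_lip 0.61 fwd 59.0 up -96.0
  tilt 24.9
top scoop 0.72 fwd -18.0 up -78.0
top scoop_grip 0.61 fwd 13.0 up -9.0
top scoop_lip 0.68 fwd 58.0 up -96.0
  tilt 23.8
20.93197077512741
```

>>> send_rows:
  targets: [17.6,-0.07,0,0.13,0,17.6,-0.07,0,0.13,0,17.6,-0.1,0,0.13,0,17.6,0,0,0,0]

```text
time_s: 18.6
ee_pos: [0.5422, -0.0783, 0.216]
orientation: [-2.417, 1.992, 0.023]
ft_force: [-2.9, 2.3, 3.6]
width: 0.0176
finger_force: 22.9
```

```bash
python3 -c "
from h import *
lifty(); print(arm.sense()['finger_force'])"
```

```text
lift x,y,z mm 1.7 106.2 216.0 f [-2.9  2.3  3.6] tq [ 0.77  0.5  -0.04]
scene scoop 0.82 fwd -25.0 up -80.0
scene scoop_grip 0.63 fwd 21.0 up -13.0
scene scoop_lip 0.8 fwd 51.0 up -102.0
  tilt 32.2
top scoop_grip 0.65 fwd 56.0 up -102.0
top scoop_lip 0.53 fwd 48.0 up -104.0
  tilt 126.2
23.436976969242096
```

>>> send_rows:
  targets: [17.6,-0.1,0,0.12,0,17.6,-0.1,0,0.12,0,17.6,-0.1,0,0.1,0,17.6,0,0,0,0]

```text
time_s: 19.4
ee_pos: [0.5408, -0.0694, 0.2081]
orientation: [-2.415, 1.992, 0.019]
ft_force: [-7.3, 3.6, 24.0]
width: 0.0178
finger_force: 25.5
```

```bash
python3 -c "
from h import *
lifty(); print(arm.sense()['finger_force']); scoop(('scene','top'),'e')"
```

```text
lift x,y,z mm 2.1 115.1 208.1 f [-7.3  3.6 24. ] tq [0.95 1.5  0.02]
scene scoop 0.98 fwd -24.0 up -80.0
scene scoop_grip 0.85 fwd 20.0 up -12.0
scene scoop_lip 0.63 fwd 51.0 up -102.0
  tilt 31.5
top scoop_grip 0.54 fwd 13.0 up -13.0
top scoop_lip 0.62 fwd 54.0 up -124.0
  tilt 30.3
25.677925050258636
scene scoop [(0.62, array([ 0.004, -0.021, -0.08 ]))]
scene scoop_grip [(0.59, array([-0.003,  0.019, -0.013]))]
scene scoop_lip [(0.65, array([-0.008,  0.05 , -0.099]))]
top scoop []
top scoop_grip [(0.76, array([-0.005,  0.013, -0.011]))]
top scoop_lip [(0.61, array([-0.012,  0.047, -0.1  ]))]
```

View pics/e.png

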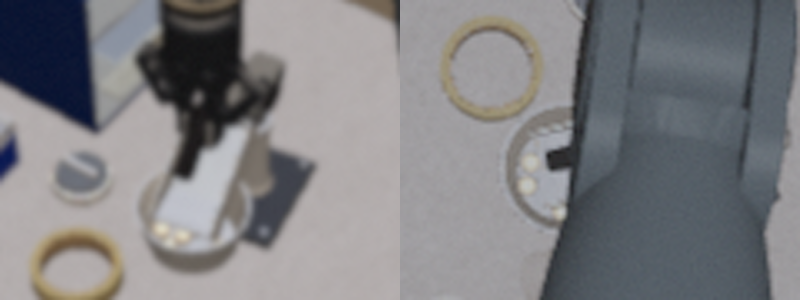

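>>> send_rows:
  targets: [17.6,0.1,0,-0.4,0,17.6,0.3,0,-0.3,0,17.6,0.15,0,0,0,17.6,0,0,0,0]

```text
time_s: 20.6
ee_pos: [0.5439, -0.0874, 0.2252]
orientation: [-2.416, 1.995, 0.024]
ft_force: [0.1, 0.6, -1.9]
width: 0.0174
finger_force: 22.1
```

```bash
python3 -c "
from h import *
lifty(); print(arm.sense()['finger_force'])
for n in ('scene','top'):
  p=shot(n)
  for d in models.landmark_of(p,'ball_0_center'): w=world(p,d['at']); print(n,round(d['conf'],2),w.round(3),pix(p,w).round())
  if n=='scene':
    x,y=pix(p,[.54,-.07,.14]).astype(int)
    cv2.imwrite('pics/f.png',cv2.resize(p['pixels'][y-36:y+36,x-48:x+48],(800,600),interpolation=cv2.INTER_CUBIC))
"
```

```text
lift x,y,z mm 1.6 96.9 225.2 f [ 0.1  0.6 -1.9] tq [-0.02  0.01 -0.  ]
scene scoop 0.72 fwd -22.0 up -82.0
scene scoop_grip 0.95 fwd 20.0 up -11.0
scene scoop_lip 0.62 fwd 47.0 up -101.0
  tilt 33.8
top scoop_grip 0.63 fwd 15.0 up -12.0
top scoop_lip 0.79 fwd 49.0 up -102.0
  tilt 30.3
22.090609967708588
scene 0.62 [ 0.548 -0.112  0.142] [301. 159.]
top 0.5 [ 0.518 -0.01   0.085] [288. 202.]
```

View pics/f.png

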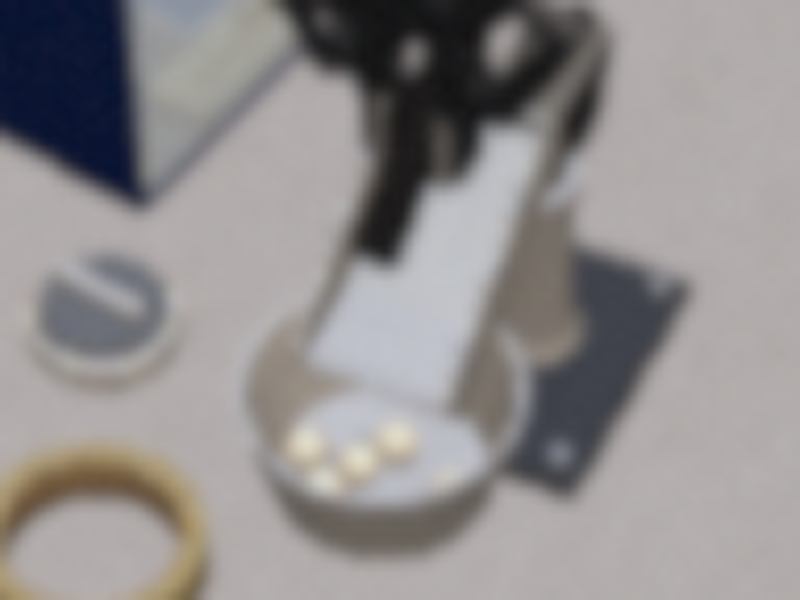

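>>> send_rows:
  targets: [17.6,-0.07,0,0.1,0,17.6,-0.07,0,0.1,0,17.6,-0.1,0,0.1,0,17.6,-0.1,0,0.08,0,17.6,0,0,0,0]

```text
time_s: 21.7
ee_pos: [0.5413, -0.0756, 0.214]
orientation: [-2.418, 1.993, 0.026]
ft_force: [-0.6, 1.2, -1.1]
width: 0.0177
finger_force: 22.2
```

```bash
python3 -c "
from h import *
lifty(); print(arm.sense()['finger_force'])"
```

```text
lift x,y,z mm 1.3 109.0 214.0 f [-0.6  1.2 -1.1] tq [0.32 0.13 0.03]
scene scoop 0.65 fwd -24.0 up -82.0
scene scoop_grip 0.74 fwd 46.0 up -130.0
scene scoop_lip 0.88 fwd 48.0 up -99.0
  tilt -125.4
top scoop_grip 0.72 fwd 16.0 up -13.0
top scoop_lip 0.66 fwd 49.0 up -100.0
  tilt 30.4
22.21174567937851
```

>>> send_rows:
  targets: [17.6,0.2,0,-0.6,0,17.6,0.45,0,-0.2,0,17.6,0,0,0.15,0,17.6,0,0,0.15,0,17.6,0,0,0,0]

```text
time_s: 22.6
ee_pos: [0.5451, -0.0956, 0.228]
orientation: [-2.417, 1.994, 0.026]
ft_force: [0.1, 0.6, -1.2]
width: 0.0173
finger_force: 22.1
```

```bash
python3 -c "
from h import *
lifty(); print(arm.sense()['finger_force'])"
```

```text
lift x,y,z mm 1.2 88.6 228.0 f [ 0.1  0.6 -1.2] tq [ 0.07  0.01 -0.01]
scene scoop 0.87 fwd -22.0 up -78.0
scene scoop_grip 0.71 fwd 19.0 up -12.0
scene scoop_lip 0.92 fwd 47.0 up -103.0
  tilt 33.7
top scoop_grip 0.49 fwd 15.0 up -12.0
top scoop_lip 0.49 fwd 50.0 up -100.0
  tilt 29.1
22.126719653606415
```

>>> send_rows:
  targets: [17.6,0,0,0.15,0,17.6,0,0,0,0]

```text
time_s: 23.2
ee_pos: [0.5461, -0.0951, 0.2266]
orientation: [-2.416, 1.992, 0.021]
ft_force: [-4.1, 3.8, 15.6]
width: 0.0176
finger_force: 24.6
```

>>> send_rows:
  targets: [17.6,0,0,0.15,0,17.6,0,0,0,0]

```text
time_s: 23.4
ee_pos: [0.5463, -0.0949, 0.2237]
orientation: [-2.415, 1.991, 0.018]
ft_force: [-5.4, 4.0, 27.8]
width: 0.0177
finger_force: 27.4
```

```bash
python3 -c "
from h import *
lifty(); print(arm.sense()['finger_force'])"
```

```text
lift x,y,z mm 2.5 89.1 223.7 f [-5.4  4.  27.8] tq [0.89 1.35 0.  ]
scene scoop 0.59 fwd -24.0 up -79.0
scene scoop_grip 0.68 fwd 22.0 up -9.0
top scoop 0.75 fwd 55.0 up -101.0
top scoop_grip 0.69 fwd 18.0 up -9.0
top scoop_lip 0.64 fwd 48.0 up -99.0
  tilt 32.6
27.430856823921204
```

>>> send_rows:
  targets: [17.6,-0.2,0,0,0,17.6,-0.2,0,0.1,0,17.6,-0.15,0,0.1,0]

```text
time_s: 24.1
ee_pos: [0.542, -0.0787, 0.2139]
orientation: [-2.417, 1.994, 0.025]
ft_force: [-0.7, 0.5, 1.8]
width: 0.0176
finger_force: 23.7
```

```bash
python3 -c "
from h import *
lifty(); print(arm.sense()['finger_force'])"
```

```text
lift x,y,z mm 1.4 105.8 213.9 f [-0.7  0.5  1.8] tq [0.04 0.12 0.03]
scene scoop 0.64 fwd -20.0 up -75.0
scene scoop_grip 0.75 fwd 20.0 up -11.0
scene scoop_lip 0.86 fwd 49.0 up -98.0
  tilt 32.3
top scoop_grip 0.46 fwd 17.0 up -8.0
23.489916622638702
```

>>> send_rows:
  targets: [17.6,0,0,-0.7,0,17.6,0,0,-1,0,17.6,0,0,-0.8,0,17.6,0,0,0,0]

```text
time_s: 24.9
ee_pos: [0.5443, -0.0811, 0.2925]
orientation: [-2.415, 1.993, 0.016]
ft_force: [1.9, 0.2, -1.7]
width: 0.0177
finger_force: 23.4
```

```bash
python3 -c "
from h import *
lifty(); print(arm.sense()['finger_force'])
p=shot('scene'); q=shot('top')
x,y=pix(p,[.54,-.07,.17]).astype(int); a=cv2.resize(p['pixels'][y-40:y+40,x-40:x+40],(600,600),interpolation=cv2.INTER_CUBIC)
x,y=pix(q,[.53,-.04,.12]).astype(int); b=cv2.resize(q['pixels'][y-40:y+40,x-13:x+13],(195,600),interpolation=cv2.INTER_CUBIC)
cv2.imwrite('pics/g.png',np.hstack([a,b]))
"
```

```text
lift x,y,z mm 3.3 103.0 292.5 f [ 1.9  0.2 -1.7] tq [-0.02 -0.08  0.06]
scene scoop 0.92 fwd -19.0 up -77.0
scene scoop_grip 0.72 fwd 23.0 up -9.0
scene scoop_lip 0.77 fwd 47.0 up -97.0
  tilt 35.5
top scoop_grip 0.63 fwd 14.0 up -14.0
top scoop_lip 0.59 fwd 49.0 up -104.0
  tilt 29.2
23.382746279239655
```

View pics/g.png

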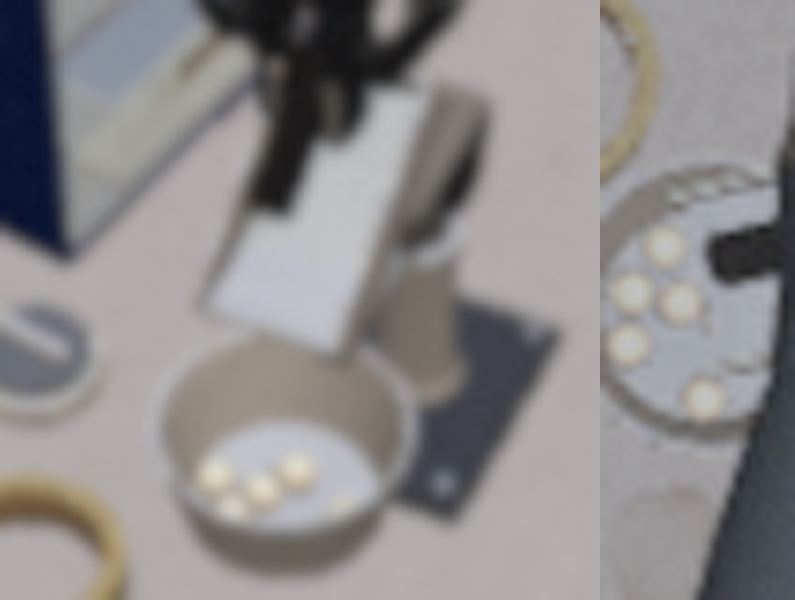

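>>> send_rows:
  targets: [17.6,-0.5,0,0,0,17.6,-1,-0.1,0,0,17.6,-1,-0.1,0,0,17.6,-1,-0.1,0,0,17.6,-1,-0.1,0,0]

```text
time_s: 25.9
ee_pos: [0.5283, 0.0562, 0.2916]
orientation: [-2.417, 1.994, 0.025]
ft_force: [2.1, 0.1, -1.0]
width: 0.0179
finger_force: 23.4
```

>>> send_rows:
  targets: [17.6,-1,-0.1,0,0,17.6,-1,-0.1,0,0,17.6,-1,-0.1,0,0,17.6,-1,-0.1,0,0,17.6,-1,-0.1,0,0]

```text
time_s: 26.4
ee_pos: [0.5142, 0.2063, 0.2942]
orientation: [-2.417, 1.993, 0.025]
ft_force: [-0.1, 0.3, -1.5]
width: 0.0177
finger_force: 23.4
```

>>> send_rows:
  targets: [17.6,-1,0,0.5,0,17.6,-0.7,0,1,0,17.6,-0.2,0,1,0,17.6,0,0,1,0,17.6,0,0,1,0]

```text
time_s: 26.9
ee_pos: [0.5024, 0.2637, 0.159]
orientation: [-2.418, 1.992, 0.024]
ft_force: [-0.0, 0.2, -2.0]
width: 0.0175
finger_force: 23.4
```

```bash
python3 -c "
from h import *
lifty(); delta([.505,.26,.12],-168.7)
p=shot('scene'); q=shot('top')
x,y=pix(p,[.53,-.04,.1]).astype(int); a=cv2.resize(p['pixels'][y-20:y+20,x-20:x+20],(400,400),interpolation=cv2.INTER_CUBIC)
x,y=pix(q,[.53,-.04,.1]).astype(int); b=cv2.resize(q['pixels'][y-20:y+20,x-20:x+20],(400,400),interpolation=cv2.INTER_CUBIC)
cv2.imwrite('pics/i.png',np.hstack([a,b]))
"
```

```text
lift x,y,z mm 29.7 449.4 159.0 f [-0.   0.2 -2. ] tq [-0.05 -0.06  0.02]
scene scoop 0.74 fwd -21.0 up -80.0
scene scoop_grip 0.73 fwd 20.0 up -10.0
scene scoop_lip 0.82 fwd 46.0 up -98.0
  tilt 34.4
top scoop 0.58 fwd -27.0 up -70.0
t 27.3 pos [0.5041 0.263  0.1618] psi -169.04 units [ 0.13 -0.01  1.39] spin -0.06 f [-0.5 -0.1 -1.3] w 0.0173
```

View pics/i.png

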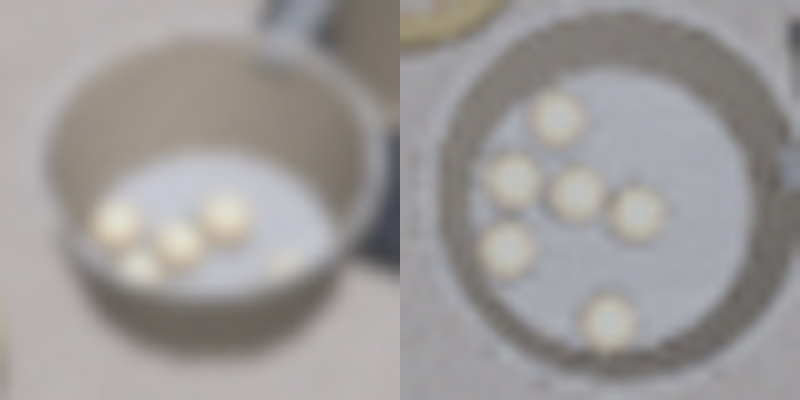

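All six balls are in the basket. In the top crop they are at (557,115), (512,180), (577,192), (637,213), (507,248) and (608,322). Next I set the scoop down, letting the worktop level it.

>>> send_rows:
  targets: [17.6,0,0,1,0,17.6,0,0,0.8,0,17.6,0.1,0,0.15,0,17.6,0.3,0,0.1,0,17.6,0.4,0,0.1,0]

```text
time_s: 27.9
ee_pos: [0.5083, 0.2405, 0.0962]
orientation: [-2.416, 1.992, 0.023]
ft_force: [0.2, 1.3, 1.0]
width: 0.0176
finger_force: 24.9
```

>>> send_rows:
  targets: [17.6,0.3,0,0.15,0,17.6,0.3,0,0.15,0,17.6,0.2,0,0.1,0,17.6,0,0,0,0]

```text
time_s: 28.3
ee_pos: [0.5119, 0.2156, 0.0823]
orientation: [-2.417, 1.996, 0.024]
ft_force: [0.6, -1.7, 0.9]
width: 0.0175
finger_force: 25.1
```

```bash
python3 -c "
from h import *
lifty()"
```

```text
lift x,y,z mm 29.6 400.4 82.3 f [ 0.6 -1.7  0.9] tq [-0.16 -0.02  0.02]
scene scoop 0.86 fwd 8.0 up -75.0
scene scoop_grip 0.84 fwd 19.0 up 6.0
scene scoop_lip 0.9 fwd 79.0 up -60.0
  tilt 8.4
top scoop 0.62 fwd 4.0 up -69.0
```

>>> send_rows:
  targets: [17.6,0.25,0,0.12,0,17.6,0.25,0,0.12,0,17.6,0,0,0,0]

```text
time_s: 29.0
ee_pos: [0.5147, 0.201, 0.0748]
orientation: [-2.417, 1.995, 0.024]
ft_force: [-0.2, -0.8, 0.9]
width: 0.0177
finger_force: 25.1
```

>>> send_rows:
  targets: [18.5,0,0,0,0,20,0,0,0,0,40,0,0,0,0,85,0,0,0,0,85,0,0,0,0]

```text
time_s: 29.5
ee_pos: [0.5147, 0.2022, 0.0754]
orientation: [-2.417, 1.994, 0.024]
ft_force: [-0.0, 0.9, -0.0]
width: 0.0631
finger_force: 0.0
```

>>> send_rows:
  targets: [85,0,0,0,0,85,0,0,0,0,85,0,0,0,0,85,0,0,0,0]

```text
time_s: 29.9
ee_pos: [0.5147, 0.2021, 0.0753]
orientation: [-2.417, 1.994, 0.024]
ft_force: [0.7, -1.0, -0.3]
width: 0.0849
finger_force: 0.0
```

```bash
python3 -c "
from h import *
lifty()"
```

```text
lift x,y,z mm 29.7 386.6 75.3 f [ 0.7 -1.  -0.3] tq [-0.05 -0.02 -0.01]
scene scoop 0.55 fwd 15.0 up -76.0
scene scoop_grip 0.82 fwd 12.0 up 3.0
scene scoop_lip 0.88 fwd 84.0 up -53.0
  tilt -1.7
top scoop 0.4 fwd 9.0 up -75.0
```

>>> send_rows:
  targets: [85,0,0,-1,0,85,0,0,-1,0,85,0,0,-1,0,85,0,0,-1,0,85,0,0,-1,0]

```text
time_s: 30.8
ee_pos: [0.5156, 0.1996, 0.2266]
orientation: [-2.417, 1.994, 0.024]
ft_force: [1.3, -0.1, -0.2]
width: 0.0851
finger_force: 0.0
```

>>> send_rows:
  targets: [85,0.5,0,-0.3,0,85,1,0.1,0,0,85,1,0.1,0,0,85,1,0.1,0,0,85,1,0.1,0,0]

```text
time_s: 31.3
ee_pos: [0.5294, 0.063, 0.2313]
orientation: [-2.418, 1.994, 0.025]
ft_force: [0.5, 0.4, 0.1]
width: 0.0848
finger_force: 0.0
```

>>> send_rows:
  targets: [85,1,0.1,0,0,85,1,0.1,0,0,85,1,0.1,0,0,85,1,0.1,0,0,85,1,0.1,0,0]

```text
time_s: 31.8
ee_pos: [0.543, -0.0872, 0.2288]
orientation: [-2.417, 1.995, 0.026]
ft_force: [0.8, 0.4, 0.5]
width: 0.0849
finger_force: 0.0
```

>>> send_rows:
  targets: [85,1,0,0,0,85,1,0,0,0,85,1,0,0,0,85,0.4,0,0,0,85,0,0,0,0]

```text
time_s: 32.3
ee_pos: [0.5625, -0.187, 0.2268]
orientation: [-2.415, 1.997, 0.026]
ft_force: [-0.2, 0.0, 0.1]
width: 0.0848
finger_force: 0.0
```

```bash
python3 -c "
from h import *
delta([.5613,-.1827,.149],-168.7)
for n in ('scene','top'):
  p=shot(n)
  for t in ('lift_grip','scoop','basket_rim'):
    for d in models.landmark_of(p,t): 
      w=world(p,d['at']); print(n,t,round(d['conf'],2),w.round(3))
  if n=='scene':
    x,y=pix(p,[.55,-.15,.18]).astype(int)
    cv2.imwrite('pics/j.png',cv2.resize(p['pixels'][y-36:y+36,x-48:x+48],(800,600),interpolation=cv2.INTER_CUBIC))
"
```

```text
t 32.3 pos [ 0.5625 -0.187   0.2268] psi -169.17 units [-0.1 -0.   2.6] spin -0.08 f [-0.2  0.   0.1] w 0.0848
scene lift_grip 0.97 [ 0.561 -0.187  0.149]
scene lift_grip 0.46 [0.394 0.067 0.001]
scene scoop 0.85 [ 0.364  0.21  -0.001]
scene scoop 0.74 [0.509 0.453 0.001]
scene scoop 0.58 [ 0.513  0.218 -0.002]
scene scoop 0.37 [ 0.528 -0.047  0.086]
scene basket_rim 0.79 [ 0.532 -0.043  0.125]
scene basket_rim 0.47 [ 0.561 -0.185 -0.005]
top lift_grip 0.67 [ 0.562 -0.026  0.089]
top lift_grip 0.56 [ 0.559 -0.183  0.151]
top scoop 0.84 [0.514 0.214 0.001]
top scoop 0.75 [ 0.509  0.456 -0.001]
top scoop 0.55 [0.366 0.207 0.002]
top scoop 0.5 [0.5   0.286 0.021]
top basket_rim 0.75 [ 0.531 -0.044  0.125]
```

View pics/j.png

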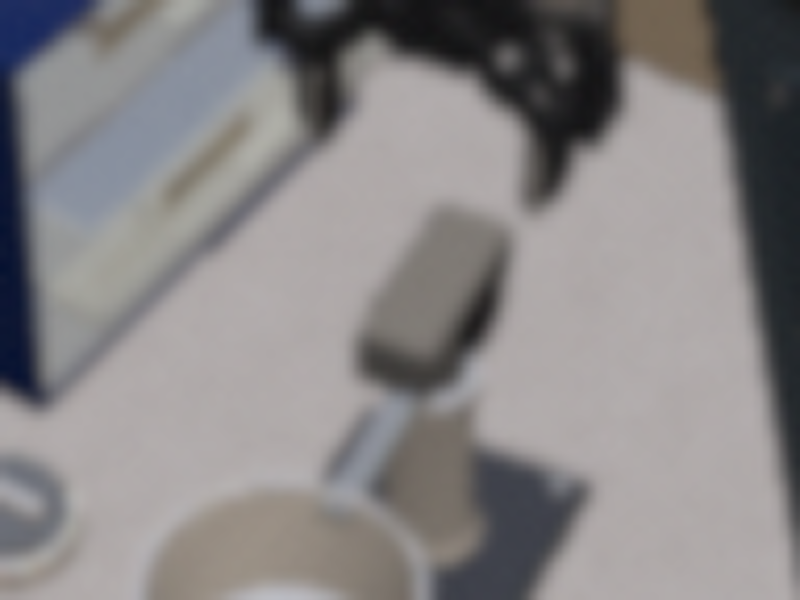

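>>> send_rows:
  targets: [85,-0.05,0,0.8,0,85,-0.05,0,1,0,85,0,0,0.6,0,85,0,0,0.2,0,85,0,0,0,0]

```text
time_s: 33.2
ee_pos: [0.5615, -0.1808, 0.1495]
orientation: [-2.418, 1.994, 0.026]
ft_force: [0.6, 0.5, 0.1]
width: 0.0844
finger_force: 0.0
```

>>> send_rows:
  targets: [0,0,0,0,0,0,0,0,0,0,0,0,0,0,0,0,0,0,0,0,0,0,0,0,0]
  squeeze: 38

```text
time_s: 33.7
ee_pos: [0.559, -0.1819, 0.1507]
orientation: [-2.418, 1.998, 0.028]
ft_force: [-15.3, -3.3, 9.9]
width: 0.0357
finger_force: 39.0
```

>>> send_rows:
  targets: [0,0,0,0,0,0,0,0,0,0]

```text
time_s: 33.9
ee_pos: [0.559, -0.1819, 0.1507]
orientation: [-2.418, 1.998, 0.028]
ft_force: [-15.4, -4.1, 11.4]
width: 0.0354
finger_force: 38.9
```

```bash
python3 -c "
from h import *
delta([.5613,-.1827,.270],-168.7)"
```

```text
t 33.9 pos [ 0.559  -0.1819  0.1507] psi -169.13 units [-0.02 -0.04 -3.98] spin -0.07 f [-15.4  -4.1  11.4] w 0.0354
```

>>> send_rows:
  targets: [0,0,0.08,-0.1,0,0,0,0,-0.2,0,0,0,0,-0.3,0,0,0,0,-0.3,0,0,0,0,-0.3,0]

```text
time_s: 34.4
ee_pos: [0.5585, -0.1821, 0.1861]
orientation: [-2.418, 1.995, 0.028]
ft_force: [-6.8, -0.4, -5.0]
width: 0.0355
finger_force: 39.0
```

>>> send_rows:
  targets: [0,0,0,-0.3,0,0,0,0,-0.3,0,0,0,0,-0.2,0,0,0,0,0,0]

```text
time_s: 34.8
ee_pos: [0.5586, -0.1822, 0.2105]
orientation: [-2.418, 1.995, 0.028]
ft_force: [-6.7, 1.1, -4.5]
width: 0.0356
finger_force: 39.8
```

```bash
python3 -c "
from h import *
delta([.5613,-.1827,.270],-168.7)
p=shot('scene')
for t in ('lift_grip','basket_rim'): print(t,[(round(d['conf'],2),world(p,d['at']).round(3)) for d in models.landmark_of(p,t)][:2])"
```

```text
t 34.8 pos [ 0.5586 -0.1822  0.2105] psi -169.05 units [-0.   -0.07 -1.98] spin -0.06 f [-6.7  1.1 -4.5] w 0.0356
lift_grip [(0.84, array([ 0.563, -0.184,  0.212])), (0.37, array([0.634, 0.019, 0.001]))]
basket_rim [(0.88, array([ 0.531, -0.044,  0.184]))]
```

>>> send_rows:
  targets: [0,0,0,-0.2,0,0,0,0,-0.3,0,0,0,0,-0.3,0,0,0,0,-0.3,0,0,0,0,-0.3,0]

```text
time_s: 35.45
ee_pos: [0.5586, -0.1824, 0.2511]
orientation: [-2.418, 1.995, 0.032]
ft_force: [-6.6, 2.9, -12.9]
width: 0.0353
finger_force: 39.7
```

>>> send_rows:
  targets: [0,0,0,-0.3,0,0,0,0,-0.2,0,0,0,0,-0.1,0,0,0,0,0,0,0,0,0,0,0]

```text
time_s: 35.95
ee_pos: [0.5587, -0.1825, 0.2691]
orientation: [-2.418, 1.994, 0.032]
ft_force: [-7.9, 4.5, -9.3]
width: 0.0356
finger_force: 39.9
```

```bash
python3 -c "
from h import *
delta([.5613,-.1827,.270],-168.7)
p=shot('scene')
for t in ('lift_grip','basket_rim'): print(t,[(round(d['conf'],2),world(p,d['at']).round(3)) for d in models.landmark_of(p,t)][:2])"
```

```text
t 35.95 pos [ 0.5587 -0.1825  0.2691] psi -169.03 units [ 0.02 -0.08 -0.03] spin -0.06 f [-7.9  4.5 -9.3] w 0.0356
lift_grip [(0.96, array([ 0.562, -0.182,  0.272]))]
basket_rim [(0.9, array([ 0.533, -0.045,  0.241]))]
```

>>> send_rows:
  targets: [0,0,0,-0.1,0,0,0,0,0,0]

```text
time_s: 36.3
ee_pos: [0.5585, -0.1825, 0.2712]
orientation: [-2.418, 1.995, 0.034]
ft_force: [-6.3, 3.8, -15.2]
width: 0.0353
finger_force: 45.5
```

>>> send_rows:
  targets: [0,0,0,-0.07,0,0,0,0,0,0]

```text
time_s: 36.5
ee_pos: [0.5582, -0.1825, 0.2714]
orientation: [-2.419, 1.995, 0.038]
ft_force: [-3.9, 2.3, -26.9]
width: 0.0354
finger_force: 44.7
```

>>> send_rows:
  targets: [0,0,0,0.03,0,0,0,0,0,0,0,0,0,0,0]

```text
time_s: 36.8
ee_pos: [0.5583, -0.1825, 0.2713]
orientation: [-2.419, 1.995, 0.036]
ft_force: [-5.6, 2.9, -21.6]
width: 0.0356
finger_force: 45.0
```

```bash
python3 -c "
from h import *
for n in ('scene','top'):
  p=shot(n)
  for t in ('lift_grip','basket_rim','scoop','tape_1','petri_dish_1','stopper_1'): print(n,t,[(round(d['conf'],2),world(p,d['at']).round(3).tolist()) for d in models.landmark_of(p,t)][:4])
  x,y=pix(p,[.545,-.1,.22]).astype(int)
  cv2.imwrite(f'pics/k{n}.png',cv2.resize(p['pixels'][y-30:y+30,x-40:x+40],(400,300),interpolation=cv2.INTER_CUBIC))
delta([.5613,-.1827,.270],-168.7)
cv2.imwrite('pics/k.png',np.hstack([cv2.imread('pics/kscene.png'),cv2.imread('pics/ktop.png')]))"
```

```text
scene lift_grip [(0.89, [0.559, -0.185, 0.272])]
scene basket_rim [(0.75, [0.537, -0.043, 0.244])]
scene scoop [(0.94, [0.511, 0.217, -0.003]), (0.79, [0.363, 0.212, 0.001]), (0.66, [0.506, 0.452, 0.002])]
scene tape_1 [(0.66, [0.634, 0.021, -0.001])]
scene petri_dish_1 [(0.51, [0.395, 0.062, 0.004])]
scene stopper_1 [(0.72, [0.529, -0.048, 0.203])]
top lift_grip [(0.71, [0.562, -0.184, 0.27])]
top basket_rim [(0.8, [0.532, -0.043, 0.245])]
top scoop [(0.96, [0.368, 0.211, 0.0]), (0.63, [0.508, 0.454, 0.002])]
top tape_1 [(0.55, [0.636, 0.022, 0.001])]
top petri_dish_1 [(0.56, [0.389, 0.062, 0.002])]
top stopper_1 []
t 37.5 pos [ 0.5583 -0.1825  0.2713] psi -169.03 units [ 0.03 -0.1   0.04] spin -0.05 f [ -5.3   3.3 -20.9] w 0.0356
```

View pics/k.png

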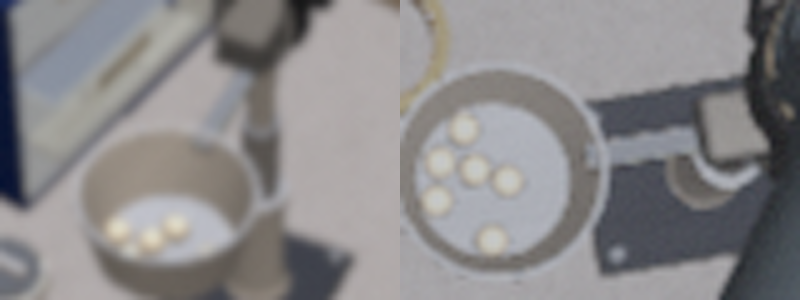

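The lift is fully extended. The grip reads about z 0.271 and the rim about 0.245, and the top view shows all six balls in the basket. The scoop stands upright and clear of the lift, so I am handing in.

```bash
python3 -c "
from plant import arm
print(arm.job_done())"
```

```text
the job is handed in; nothing more can be done
None
```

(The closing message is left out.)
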